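# Third hand for refitting a hotplate handle

### The job

Turn the hotplate's knob fully anticlockwise to its end stop so that it is off, then pick the loose side handle off the chopping board and press its steel flange flat against the red sprung plate on the hotplate's side, level and with the edges matching all round, pushing steadily with about 10 newtons and never ramming it. Finish while still gripping and pressing it like that, so that I can drive the screws: do not let go. Leave the other things on the counter where they are.

Things in the scene. Friction and masses are not known exactly. Their poses are not given: they have to be found in the camera images.
- knob (a joint): Hotplate control knob, rad: 0 = off, at the anticlockwise end stop; grows as it is turned clockwise seen from above (to 2.6). Starts between 0.7 and 1.4. Friction about 0.04 N m; it stays where it is left.
- knob_grip (a point): Point on the vertical axis of the black knob (44 mm across) that stands on the white top of the hotplate (top 95 mm above the counter), at the height to grip its raised bar from above. Its own x axis lies along the bar and turns with the knob.
- hotplate: White hotplate, 260 mm (its x) by 280 mm (its y), top 95 mm above the counter, fixed; origin under its centre. The red plate is on its -x side.
- mount: Red sprung plate, 100 mm wide, 60 high, 6 thick, upright, 28 mm out from the hotplate's side; origin at the centre of its outer face, 58 mm above the counter. x is level and points into the hotplate (the way to press), y level along the plate, z up. It slides in along x by up to 20 mm against springs: 3 N to start, then 0.7 N per mm, so 10 N at 10 mm in. It does not tilt.
- handle_grip (a point): Centre of the black grip bar of the loose side handle, half-way up (30 mm above what it stands on). The bar is 28 mm wide (along y) and 30 mm high, runs along x from 36 mm behind this point to 42 mm ahead of it; its rear end turns down into a 12 mm thick foot, so it stands level. x axis points to the flange, z up. Mass 0.13 to 0.25 kg.
- handle_face (a point): Centre of the flat outer face of the handle's steel flange, 50 mm ahead (+x) of handle_grip and at the same height; axes as handle_grip, x pointing out of the face. The flange is 100 mm wide (y), 60 mm high (z), 8 mm thick; its face goes against the red plate, and its size matches the plate's.
- handle: The loose side handle as a whole; origin on its underside, straight below handle_grip by 30 mm, same axes.
- board: Square off-white plastic chopping board, 240 x 240 x 12 mm, fixed; origin under its centre. The handle starts standing on it.
- ramekin: White ceramic ramekin with screws, 80 mm across, 45 mm high; origin under its centre. Leave alone.
- jar: Amber spice jar, 52 mm across, 85 mm high; origin under its centre. Leave alone.
- pestle: Wooden pestle lying along its x axis, 150 mm long, 36 mm thick; origin under its centre. Leave alone.
- sieve: Steel sieve, bowl 130 mm across and 45 mm high, origin under the bowl's centre, handle 90 mm long to -y. Leave alone.
- silicone_lid: Blue silicone lid, disc 144 mm across with a knob, 21 mm high; origin under its centre. Leave alone.
- screwdriver: Orange-handled screwdriver lying along its x axis, 190 mm long. Leave alone.

How it is judged:
On the way, in this order (a step that is already met when the one before it is completed fails the run):
1. the knob is turned off, to its anticlockwise end stop (value of joint knob below 0.08 rad), for 0.2 s.
2. the handle's flange is pressed flush against the red plate within the force band (contact force between handle and mount between 6 and 14 N and y of handle_face in the frame of mount between -0.007 and 0.007 m and z of handle_face in the frame of mount between -0.007 and 0.007 m and x of handle_face in the frame of mount between -0.004 and 0.004 m and angle between the x axis of handle_face and the x axis of mount, either way round below 0.08 rad and angle between the y axis of handle_face and the y axis of mount, either way round below 0.1 rad and contact force between the fingers and handle above 2 N), for 0.5 s.
At the end, for the whole second after the job is handed in: The robot still holds the handle in its fingers: the flange face lies flat on the red plate (within 4 mm, square within 0.08 rad and level within 0.10 rad), centred on it within 7 mm sideways and in height, pressed with 6 to 14 N, steadily through the last second; the knob is within 0.08 rad of off (all of step 2 and value of joint knob below 0.08 rad); the arm keeps its last pose, push and grip.
It fails at once if the handle is rammed against the plate with more than 30 N (contact force between handle and mount above 30 N).
It fails at once if another thing on the counter is moved by more than 30 mm (distance of any of ramekin, jar, pestle, sieve, silicone_lid, screwdriver from where it was at the start of the episode above 0.03 m).
It also fails if it takes over 58 s, if anything falls off the work surface, if the arm or the gripper's body presses on something with over 40 N, if the wrist force passes 120 N, or if a joint passes its speed limit or range.

### The arm

A 6-joint arm with a two-finger parallel gripper is mounted at the origin on the work surface. World frame = base frame: x ahead of the robot, y to its left, z up, the work surface at z = 0. Lengths are in m, angles in rad, forces in N, time in s.
With the tool pointing down it reaches from about 0.35 to 0.725 m from the base axis. Payload 6 kg.
Tool frame: the origin (TCP) lies midway between the tips of the shut fingers; the grasp point (between the pads) lies 19 mm behind it; z points along the fingers, y is the line along which they close (so a half turn about z gives the same grasp; the last joint's range is limited). The gripper opens to 85 mm and grips with 20 to 120 N. Pads are 22 mm wide; open, the fingers measure 114 mm over their backs; the gripper's body (76 mm by 85 mm) begins 54 mm behind the grasp point. The pads swing forward as they close: fully open they stand 13 mm farther back than shut.
Start: joints at [1.682, 0.04, 0.085, 0, -1.615, -0.334], TCP at [0.133, 0.585, 0.231] pointing down, gripper open.
Joint ranges: [-2.56, 2.56], [-1.29, 2.01], [-1.08, 1.49], [-3.29, 1.98], [-2.81, -0.18], [-2.99, 2.99]. Speed limits (rad/s): [2.57, 2.57, 3.01, 3.14, 3.14, 3.14].

### API

Orientations are given as [roll, pitch, yaw] about the fixed x, y, z axes, in that order (R = Rz(yaw) Ry(pitch) Rx(roll)).
In Python, from bench import bot gives the robot as it stands.
- The arm moves only by the tool step_arm, never from a script. Its argument "targets" is a list of rows, each a list of 2 entries, a list of its own where there are three numbers: the shift along the tool's x, y, z in cm, then the turn about the tool's z in degrees. In form: [[[x, y, z], turn], ...]. A call has exactly 8 rows; each row shifts and turns the commanded pose from where the row before left it, along the tool's axes as they then stand; what a row does not reach is not made up. A row lasts 1/10 s, in which the tool goes at most 50 mm and 8.59 degrees, less where a joint would pass 70% of its speed; a pose out of reach is approached as far as the arm can. A call with a gripper value outside its range is refused whole. "hand" is the closure in counts, from 0 (fully open) to 255 (shut), set as the call begins (left out, the last holds). The fingers move at their own pace and stop on an object; the grip force is fixed at half the most. Time passes only in rows, so rows that do not move let the fingers close, or fill a call up. It gives the time, the measured TCP pose, the force, the opening and the grip force at its end, in the units of the state.
- bot.state(): the state, without advancing time (a new reading comes with each control period).
- bot.camera(name): name is "side" or "top"; returns the picture (384x512x3 uint8, red, green, blue); there is no depth.
- bot.calibration(name): a dict with "fx", "fy", "cx", "cy" (pixels), "rvec" (rotation vector, rad) and "tvec" (3), from world to camera coordinates, as OpenCV has them. Camera axes: x right, y down, z forward; pixel columns grow to the right and rows downward; lengths in m; the calibration is good to about 2 mm. A picture is of the moment at which its call begins. calibration takes no time and is no camera call.
- bot.finish_job(): hands the job in; it is judged then, once.
Trained networks look in the newest picture that a camera, given by its name, has taken for a name from the list of things; names that differ only in an ending like _2 or _b are one class to them, and where a whole thing is asked for, a point or a joint stands for the part that bears it (a point fixed in the world has none). Each returns a list of dicts, best first, with "p" (0 to 1); they miss things now and then, are a little off and sometimes report something else, mostly with a low value. They report only what shows in the picture. A call takes as long as a camera call.
- bot.boxes_of(camera, name): "location" ([x, y, z] in m, in the coordinates of the camera as it stood for that picture, good to about 4 mm: the middle of the surface that is visible of it).
The state is a dict: "time": time; "q": joint angles; "qd": joint speeds; "tau": joint torques, N m; "ee_pos": TCP position; "eef_rot": TCP orientation; "ft_force": force on the tool from outside, world axes, zero at the start; "torque": the same for the moment, N m; "width": finger opening in m; "gripper_force": force on a finger pad.
Only numpy, scipy, OpenCV 4.12 (cv2) and the standard library are available. Lean on these libraries where they do the work, as an engineer would, in place of code of your own. Each camera call takes 0.05 s, during which the arm holds its last target. There are 200 camera calls.

## Working session

There is one attempt and no reset: what is moved stays moved. The work goes in short steps, Python scripts to look and compute and a tool call to move; the robot and the scene stay as the last step left them, time stands still between calls to the robot, and variables do not carry over. Pictures are saved under pics/ and viewed, at most 10 in all, crops included, and the job is handed in when it is done.

Besides the shell and the picture viewer there is one more tool, called after "Request:" as a command line: name --argument value ..., lists and objects as JSON in quotes. step_arm: Moves the arm, as the interface text tells. Its arguments: {"type":"object","properties":{"targets":{"type":"array","items":{"type":"array"}},"hand":{"type":"number"}},"required":["targets"]}

```bash
mkdir -p pics; cat > h.py <<'E'
from bench import bot
import numpy as np, cv2
def cal(n):
    c=bot.calibration(n); R=cv2.Rodrigues(np.array(c["rvec"],float))[0]; t=np.array(c["tvec"],float).ravel()
    K=np.array([[c["fx"],0,c["cx"]],[0,c["fy"],c["cy"]],[0,0,1]]); return K,R,t
def proj(n,P):
    K,R,t=cal(n); p=(np.atleast_2d(P)@R.T+t)@K.T; return p[:,:2]/p[:,2:]
def ray(n,u,v,z):
    K,R,t=cal(n); d=R.T@np.linalg.solve(K,[u,v,1]); o=-R.T@t; return o+d*(z-o[2])/d[2]
def find(cam,name,k=2):
    K,R,t=cal(cam); return [(round(d["p"],2),np.round(R.T@(np.array(d["location"])-t),4)) for d in bot.boxes_of(cam,name)[:k]]
def save(cam,f,img=None):
    im=bot.camera(cam) if img is None else img; cv2.imwrite("pics/"+f,im[:,:,::-1]); return im
E
python3 - <<'E'
from h import *
a=save("top","top0.png"); b=save("side","side0.png")
for c in("top","side"):
    K,R,t=cal(c); print(c,K[0,0],"pos",-R.T@t,"fwd",R[2])
    for n in ["knob","hotplate","mount","handle","board","ramekin","jar","pestle","sieve","silicone_lid","screwdriver"]: print(c,n,find(c,n))
s=bot.state(); print(s)
E
```

```text
top 406.48836936896174 pos [ 0.35023419 -0.07456633  1.24498013] fwd [ 0.19180618  0.0056329  -0.98141666]
top knob [(0.69, array([0.5206, 0.238 , 0.1089])), (0.47, array([0.344 , 0.0686, 0.0272]))]
top hotplate [(0.67, array([0.5991, 0.3012, 0.0936])), (0.25, array([0.7753, 0.0563, 0.0831]))]
top mount [(0.68, array([0.5937, 0.1585, 0.0737]))]
top handle [(0.76, array([ 0.5869, -0.1653,  0.0599]))]
top board [(0.83, array([ 0.542 , -0.1545,  0.0103]))]
top ramekin [(0.79, array([ 0.7671, -0.03  ,  0.0094])), (0.3, array([0.5973, 0.1571, 0.0722]))]
top jar [(0.84, array([0.7763, 0.0577, 0.084 ]))]
top pestle [(0.62, array([0.3455, 0.069 , 0.0289]))]
top sieve [(0.56, array([ 0.7819, -0.2137,  0.025 ])), (0.5, array([ 0.5879, -0.1695,  0.0573]))]
top silicone_lid [(0.77, array([ 0.4651, -0.4444,  0.0061]))]
top screwdriver [(0.78, array([ 0.6218, -0.4295,  0.0214]))]
side 476.34141089545113 pos [0.22502333 0.86619918 1.11155837] fwd [ 0.26306474 -0.65453623 -0.70878718]
side knob [(0.64, array([0.5212, 0.2415, 0.1213]))]
side hotplate [(0.81, array([0.6024, 0.3461, 0.0915])), (0.41, a
[... 624 characters left out ...]
er [(0.7, array([ 0.6332, -0.4291,  0.0216]))]
{'time': 1.2, 'q': array([ 1.68168381e+00,  4.02143587e-02,  8.48285208e-02,  1.33848147e-05,
       -1.61550103e+00, -3.33687540e-01]), 'qd': array([ 0.00016645, -0.00105999, -0.00028566,  0.00039003,  0.00034376,
       -0.00021789]), 'tau': array([-1.37038485e-03, -3.67940569e+01,  3.47436762e+01,  6.93325862e+00,
       -9.99921540e-04, -2.54804638e-05]), 'ee_pos': array([0.1325647 , 0.58516076, 0.2312714 ]), 'eef_rot': array([ 3.14151149e+00, -4.22887530e-05, -2.22800652e-01]), 'ft_force': array([-0.14548152, -0.26924484,  0.3298242 ]), 'torque': array([0.0146736 , 0.02314628, 0.04148266]), 'gripper_force': 0.0, 'width': 0.0854861549058812}
```

```bash
python3 - <<'E'
from h import *
for c,f,pts in(("top","a.png",[.57,.03,.08]),("side","b.png",[.57,.03,.08])):
    im=cv2.imread(f"pics/{c}0.png"); 
    u=proj(c,[[.52,.24,.11],[.59,-.16,.06],[.595,.16,.07],[.6,.34,.09]]); print(c,u.round())
a=cv2.imread("pics/top0.png"); b=cv2.imread("pics/side0.png")
cv2.imwrite("pics/tops.png",cv2.resize(a[:,:],(800,600),interpolation=3)); cv2.imwrite("pics/sides.png",cv2.resize(b,(800,600),interpolation=3))
E
```

```text
top [[149. 211.]
 [288. 187.]
 [180. 187.]
 [117. 186.]]
side [[240. 271.]
 [273. 176.]
 [228. 248.]
 [194. 296.]]
```

View pics/tops.png

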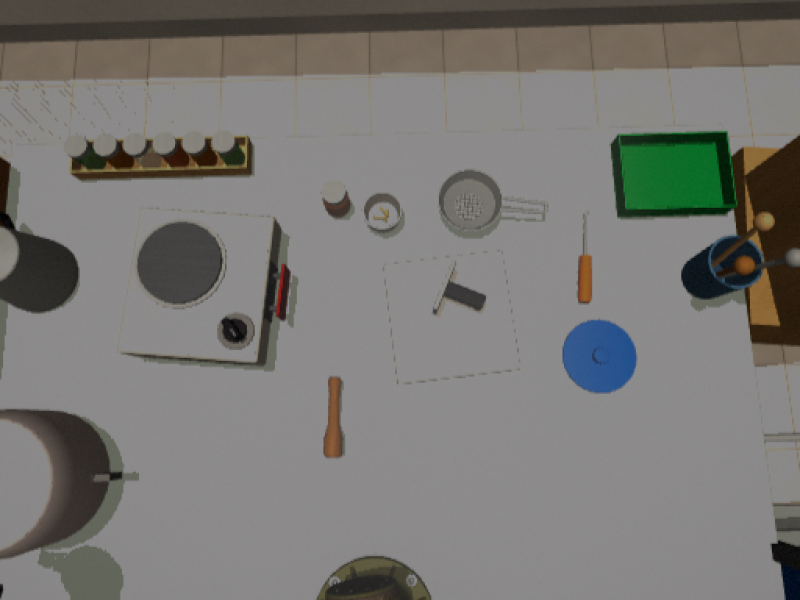

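View pics/sides.png

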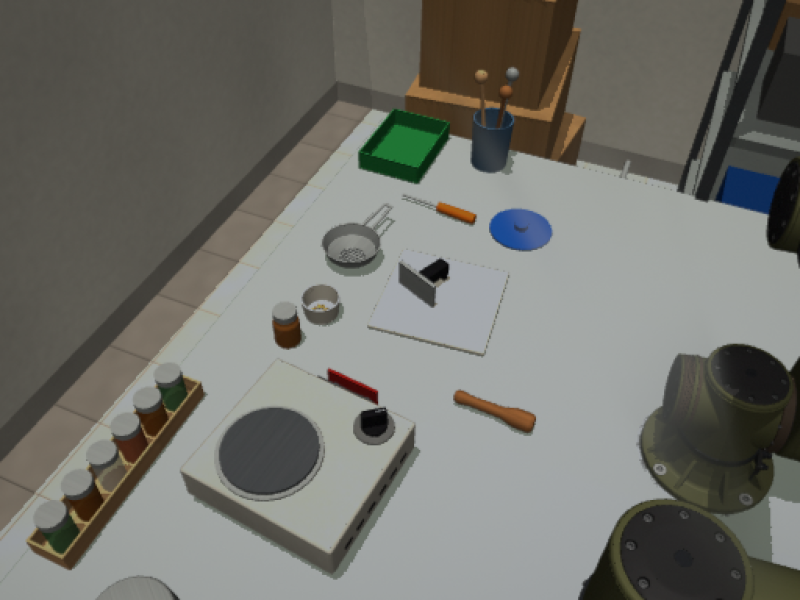

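The top view shows the hotplate at the left: red plate on its right (−y) side near (283,292), knob at (236,330). The handle is on the board at (462,293), its flange facing left towards the hotplate. Next I'll zoom in for pose angles.

```bash
python3 - <<'E'
from h import *
a=cv2.imread("pics/top0.png"); b=cv2.imread("pics/side0.png")
c1=cv2.resize(a[125:240,70:195],None,fx=3.2,fy=3.2,interpolation=2)      # hotplate top
c2=cv2.resize(a[150:225,260:335],(400,400),interpolation=2)  # handle
c3=cv2.resize(b[225:300,200:275],(400,400),interpolation=2)[:232]
o=np.zeros((600,800,3),np.uint8); o[:368,:400]=c1; o[:400,400:]=c2; o[368:600,:400]=c3
o[400:600,400:]=cv2.resize(b[155:200,245:335],(400,200),interpolation=2)
cv2.imwrite("pics/z1.png",o)
E
```

```text
(no output)
```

View pics/z1.png

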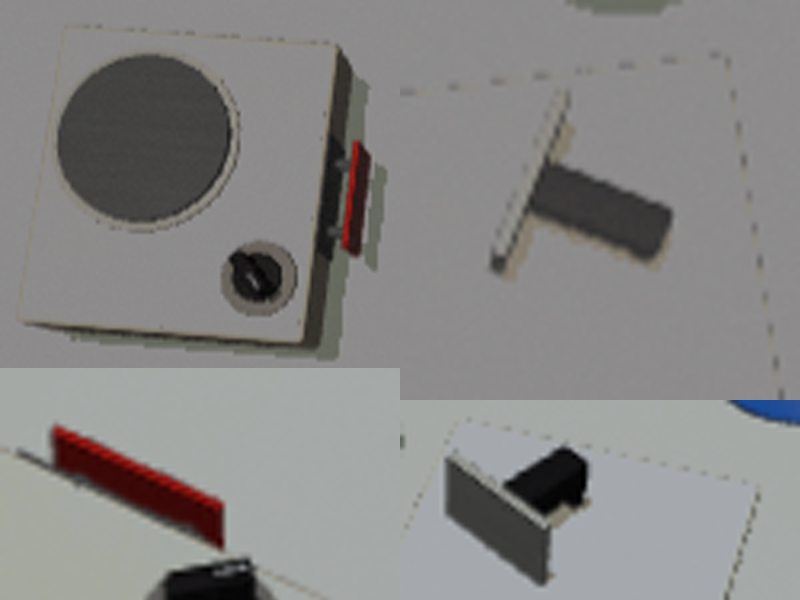

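```bash
cat > m.py <<'E'
from h import *
from scipy.optimize import least_squares
c=np.array([(65,26),(335,43),(303,345),(18,322)])/3.2+[70,125]-.4
W=np.array([ray("top",*p,.095)[:2] for p in c]); print("corners",W.round(4)); 
# hotplate x ~ +y world: local corner signs
L=np.array([(.13,-.14),(-.13,-.14),(-.13,.14),(.13,.14)])
# mount x axis = world yaw a ; y axis = left of it (-x world)
def f(p):
    C,S=np.cos(p[2]),np.sin(p[2]); return ((L@np.array([[C,S],[-S,C]])+p[:2])-W).ravel()
r=least_squares(f,[.6,.33,1.57]); print("hotplate",r.x.round(4),"res",r.fun.round(3))
for n,P in(("mount top outer edge",[(361,145),(351,253)]),):
    P=np.array(P)/3.2+[70,125]-.4; Q=np.array([ray("top",*p,.088)[:2] for p in P]); print(n,Q.round(4),"mid",Q.mean(0).round(4),"angle of edge",np.arctan2(*(Q[1]-Q[0])[::-1]))
P=np.array([(65,433),(223,505)],float)-[0,368]; P=P/(400/75)+[200,225]-.4
Q=np.array([ray("side",*p,.088)[:2] for p in P]); print("side mount top edge",Q.round(4),Q.mean(0).round(4))
# handle: bar top z=.057, flange top z=.072
P=np.array([(545,163),(528,212),(657,262),(673,208)],float)-[400,0];P=P/(400/75)+[260,150]-.4
Q=np.array([ray("top",*p,.057)[:2] for p in P]); print("bar top",Q.round(4), "mid",Q.mean(0).round(4)); a=(Q[0]+Q[1]-Q[2]-Q[3])/2; print("bar dir",np.arctan2(a[1],a[0]),np.hypot(*a),np.hypot(*(Q[0]-Q[1])))
P=np.array([(566,90),(494,262)],float)-[400,0];P=P/(400/75)+[260,150]-.4
Q=np.array([ray("top",*p,.072)[:2] for p in P]); print("flange top",Q.round(4),Q.mean(0).round(4)); d=Q[0]-Q[1]; print("flange normal",np.arctan2(d[1],d[0])+np.pi/2,np.hypot(*d))
E
python3 m.py; python3 - <<'E'
from h import *
a=cv2.imread("pics/top0.png"); b=cv2.imread("pics/side0.png")
o=np.hstack([cv2.resize(a[195:227,133:165],(400,400),interpolation=2),cv2.resize(b[253:285,223:255],(400,400),interpolation=2)])
cv2.imwrite("pics/z2.png",np.clip((o/255.)**.6*255,0,255).astype(np.uint8))
E
```

```text
corners [[0.763  0.4265]
 [0.7392 0.1745]
 [0.4604 0.1989]
 [0.4875 0.4536]]
hotplate [0.6125 0.3134 1.4746] res [ 0.001  0.003  0.    -0.004  0.    -0.002 -0.002  0.003]
mount top outer edge [[0.643  0.1507]
 [0.5429 0.1588]] mid [0.593  0.1547] angle of edge 3.061644886503425
side mount top edge [[0.6441 0.1557]
 [0.5512 0.1645]] [0.5977 0.1601]
bar top [[ 0.6106 -0.1562]
 [ 0.5828 -0.1456]
 [ 0.5526 -0.2161]
 [ 0.5829 -0.2265]] mid [ 0.5822 -0.1861]
bar dir 1.1807322441802879 0.0761392029287821 0.02966868425897468
flange top [[ 0.6486 -0.1684]
 [ 0.5525 -0.125 ]] [ 0.6005 -0.1467]
flange normal 1.1462225199129616 0.10546160743376183
```

View pics/z2.png

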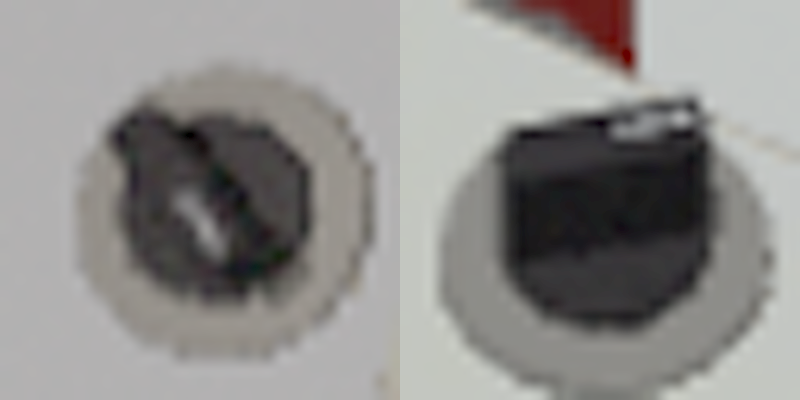

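```bash
python3 - <<'E'
from h import *
T=lambda x,y:np.array([x/12.5+133-.46,y/12.5+195-.46]); S=lambda x,y:np.array([(x-400)/12.5+223-.46,y/12.5+253-.46])
print("disc top",ray("top",*T(225,213),.096),"side",ray("side",*S(607,247),.096))
for z in(.11,.115,.12,.125):
    A,B=ray("side",*S(503,160),z),ray("side",*S(703,128),z); d=B-A
    t1,t2=ray("top",*T(133,125),z),ray("top",*T(262,272),z);e=t2-t1
    print(z,"side c",((A+B)/2)[:2].round(4),"len",np.hypot(*d[:2]).round(4),"ang",np.arctan2(d[1],d[0]).round(3),"| top c",((t1+t2)/2)[:2].round(4),np.hypot(*e[:2]).round(4),np.arctan2(e[1],e[0]).round(3))
E
```

```text
disc top [0.52087039 0.2392093  0.096     ] side [0.52519471 0.23567755 0.096     ]
0.11 side c [0.5322 0.2219] len 0.0413 ang -2.533 | top c [0.5223 0.2417] 0.0457 -2.422
0.115 side c [0.5307 0.2251] len 0.0411 ang -2.533 | top c [0.5216 0.2404] 0.0455 -2.422
0.12 side c [0.5292 0.2284] len 0.0409 ang -2.533 | top c [0.5208 0.239 ] 0.0453 -2.422
0.125 side c [0.5276 0.2316] len 0.0407 ang -2.533 | top c [0.52   0.2376] 0.0451 -2.422
```

Request:
step_arm --targets '[[[3.8, 2.1, 0], 0], [[3.8, 2.1, 0], 0], [[3.8, 2.1, 0], 0], [[3.8, 2.1, 0], 0], [[3.8, 2.1, 0], 0], [[3.8, 2.1, 0], 0], [[3.8, 2.1, 0], 0], [[3.8, 2.1, 0], 0]]' --hand 0

```text
time: 2.0
ee_pos: [0.393, 0.3528, 0.2316]
eef_rot: [-3.141, -0.0, -0.223]
ft_force: [0.9, -0.1, -0.1]
width: 0.0853
gripper_force: 0.0
```

Request:
step_arm --targets '[[[3.8, 2.1, 0], 0], [[3.8, 2.1, 0], 0], [[3.8, 2.1, 0], 0], [[3.8, 2.1, 0], 0], [[0, 0, 0], 8.5], [[0, 0, 0], 8.5], [[0, 0, 0], 8.5], [[0, 0, 0], 8.5]]'

```text
time: 2.8
ee_pos: [0.5218, 0.2384, 0.2312]
eef_rot: [3.141, -0.0, -0.823]
ft_force: [0.2, 0.9, 0.2]
width: 0.0853
gripper_force: 0.0
```

Request:
step_arm --targets '[[[0, 0, 0], 8.5], [[0, 0, 0], 8.5], [[0, 0, 0], 8.5], [[0, 0, 0], 8.5], [[0, 0, 0], 8.5], [[0, 0, 0], 8.5], [[0, 0, 0], 8.5], [[0, 0, 0], 8.5]]'

```text
time: 3.6
ee_pos: [0.5216, 0.2386, 0.2314]
eef_rot: [-3.141, 0.0, -2.009]
ft_force: [0.4, -0.5, -0.3]
width: 0.0855
gripper_force: 0.0
```

Request:
step_arm --targets '[[[0, 0, 0], 8.5], [[0, 0, 0], 8.5], [[0, 0, 0], 8.5], [[0, 0, 0], 3], [[0, 0, 2], 0], [[0, 0, 2], 0], [[0, 0, 0], 0], [[0, 0, 0], 0]]'

```text
time: 4.4
ee_pos: [0.5217, 0.2384, 0.1917]
eef_rot: [-3.141, -0.0, -2.5]
ft_force: [0.3, -0.3, 0.8]
width: 0.0857
gripper_force: 0.0
```

Request:
step_arm --targets '[[[0, 0, 2], 0], [[0, 0, 2], 0], [[0, 0, 1.5], 0], [[0, 0, 1], 0], [[0, 0, 0.7], 0], [[0, 0, 0.4], 0], [[0, 0, 0], 0], [[0, 0, 0], 0]]'

```text
time: 5.2
ee_pos: [0.5219, 0.2388, 0.1161]
eef_rot: [-3.141, 0.001, -2.5]
ft_force: [0.5, -0.5, -0.7]
width: 0.0856
gripper_force: 0.0
```

Request:
step_arm --targets '[[[0, 0, 0], 0], [[0, 0, 0], 0], [[0, 0, 0], 0], [[0, 0, 0], 0], [[0, 0, 0], 0], [[0, 0, 0], 0], [[0, 0, 0], 0], [[0, 0, 0], 0]]' --hand 255

```text
time: 6.0
ee_pos: [0.5222, 0.2379, 0.1157]
eef_rot: [-3.14, 0.0, -2.501]
ft_force: [3.8, -4.0, -0.4]
width: 0.013
gripper_force: 60.6
```

```bash
python3 - <<'E'
from h import *
s=bot.state(); print(s["ft_force"],s["torque"],s["width"],s["gripper_force"],s["ee_pos"])
a=save("top","k1t.png"); b=save("side","k1s.png")
o=np.hstack([cv2.resize(a[185:240,120:175],(400,400),interpolation=2),cv2.resize(b[235:290,210:265],(400,400),interpolation=2)])
save("",  "k1.png",np.clip((o/255.)**.6*255,0,255).astype(np.uint8))
E
```

```text
[ 3.81419118 -4.04768542 -0.39072231] [-1.24931246 -1.05391259 -0.08000818] 0.013005403735660717 60.618515610694885 [0.52221222 0.23787869 0.11569685]
```

View pics/k1.png

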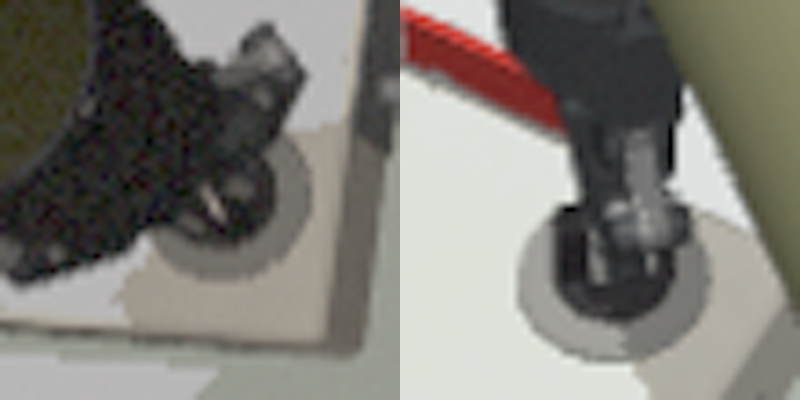

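The pads hold the bar: width 13 mm, with the bar and pointer visible between the fingers at about (210,205). A small centring shift, then I'll turn it anticlockwise.

Request:
step_arm --targets '[[[0, -0.1, 0], 0], [[0, 0, 0], -5], [[0, 0, 0], -6], [[0, 0, 0], -6], [[0, 0, 0], -6], [[0, 0, 0], -6], [[0, 0, 0], -6], [[0, 0, 0], 0]]'

```text
time: 6.9
ee_pos: [0.5226, 0.2374, 0.1156]
eef_rot: [-3.141, -0.0, -1.889]
ft_force: [4.1, -3.4, 0.9]
width: 0.0125
gripper_force: 60.8
```

```bash
python3 - <<'E'
from h import *
s=bot.state(); print(s["ft_force"],s["torque"],s["width"],s["eef_rot"],s["tau"][5])
E
```

```text
[ 4.11848228 -3.37831929  0.90888429] [-1.1230271  -1.02560814  0.03848675] 0.012507419575617655 [-3.14061988e+00 -2.42580541e-04 -1.88890234e+00] 1.0464758053421974
```

Request:
step_arm --targets '[[[0, 0, 0], 0], [[0, 0, 0], 0], [[0, 0, 0], -2], [[0, 0, 0], -2], [[0, 0, 0], 0], [[0, 0, 0], 0], [[0, 0, 0], 0], [[0, 0, 0], 0]]'

```text
time: 7.7
ee_pos: [0.5227, 0.2374, 0.1157]
eef_rot: [-3.14, -0.0, -1.823]
ft_force: [3.8, -4.5, 2.4]
width: 0.013
gripper_force: 60.8
```

```bash
python3 - <<'E'
from h import *
s=bot.state(); print(s["ft_force"],s["torque"],s["width"],s["eef_rot"],s["tau"])
E
```

```text
[ 3.756481   -4.48320015  2.44559372] [-1.31531235 -1.20742521  0.08156065] 0.0130422950050128 [-3.14047227e+00 -2.79261085e-04 -1.82312192e+00] [ 2.94691153e+00 -3.30369866e+01  3.35382307e+01  4.80661735e+00
  3.03556107e-02 -3.46151192e-02]
```

Request:
step_arm --targets '[[[0, 0, 0], -4], [[0, 0, 0], -4], [[0, 0, 0], -4], [[0, 0, 0], -4], [[0, 0, 0], -4], [[0, 0, 0], -4], [[0, 0, 0], 0], [[0, 0, 0], 0]]'

```text
time: 8.5
ee_pos: [0.523, 0.2372, 0.1158]
eef_rot: [-3.14, 0.001, -1.412]
ft_force: [5.4, -3.2, 1.8]
width: 0.0131
gripper_force: 205.1
```

```bash
python3 - <<'E'
from h import *
s=bot.state(); print(s["ft_force"],s["torque"],s["width"],s["eef_rot"],s["tau"])
E
```

```text
[ 5.37627785 -3.22558997  1.78311808] [-0.73222145 -1.79251283 -5.96977526] 0.01310165899975575 [-3.14021795e+00  9.44770954e-04 -1.41236083e+00] [  8.6280486  -32.32083321  32.48235226   5.69720641  -0.72531279
   5.91939881]
```

Torque jumped to 6 N·m after about 1.09 rad: the knob is at its end stop. I'll ease off and open.

Request:
step_arm --targets '[[[0, 0, 0], 0], [[0, 0, 0], 0], [[0, 0, 0], 1], [[0, 0, 0], 1], [[0, 0, 0], 1], [[0, 0, 0], 0], [[0, 0, 0], 0], [[0, 0, 0], 0]]'

```text
time: 9.3
ee_pos: [0.523, 0.2372, 0.1157]
eef_rot: [-3.14, 0.0, -1.462]
ft_force: [5.0, -4.7, 1.3]
width: 0.0127
gripper_force: 167.9
```

Request:
step_arm --targets '[[[0, 0, 0], 0], [[0, 0, 0], 0], [[0, 0, 0], 0], [[0, 0, 0], 0], [[0, 0, -1], 0], [[0, 0, -2], 0], [[0, 0, -4], 0], [[0, 0, -4.5], 0]]' --hand 0

```text
time: 10.1
ee_pos: [0.5215, 0.2376, 0.2312]
eef_rot: [3.14, -0.001, -1.453]
ft_force: [0.4, -0.5, 0.7]
width: 0.0855
gripper_force: 0.0
```

```bash
python3 - <<'E'
from h import *
s=bot.state(); p=s["ee_pos"]; y=s["eef_rot"][2]; print(p,s["eef_rot"])
D=np.array([.583-p[0],-.185-p[1]]); c,n=np.cos(y),np.sin(y); print("tool xy",D@[c,n],D@[n,-c], "turn deg",np.degrees(y+1.977))
E
```

```text
[0.5215265  0.23761681 0.23120379] [ 3.13980281e+00 -1.18282443e-03 -1.45269270e+00]
tool xy 0.42691617926030373 -0.011248646713717326 turn deg 30.040595267959812
```

Request:
step_arm --targets '[[[4.5, -0.1, 0], 0], [[4.5, -0.1, 0], 0], [[4.5, -0.1, 0], 0], [[4.5, -0.1, 0], 0], [[4.5, -0.1, 0], 0], [[4.5, -0.1, 0], 0], [[4.5, -0.1, 0], 0], [[4.5, -0.1, 0], 0]]'

```text
time: 10.9
ee_pos: [0.5724, -0.1204, 0.2315]
eef_rot: [-3.14, -0.0, -1.453]
ft_force: [1.1, -0.8, -0.2]
width: 0.0852
gripper_force: 0.0
```

Request:
step_arm --targets '[[[4.5, -0.2, 0], 0], [[2.2, -0.1, 0], 0], [[0, 0, 0], 7.5], [[0, 0, 0], 7.5], [[0, 0, 0], 7.5], [[0, 0, 0], 7.5], [[0, 0, 0], 0], [[0, 0, 0], 0]]'

```text
time: 11.7
ee_pos: [0.5833, -0.1848, 0.2309]
eef_rot: [-3.141, 0.0, -1.973]
ft_force: [-1.3, -0.1, 0.7]
width: 0.0852
gripper_force: 0.0
```

```bash
python3 - <<'E'
from h import *
s=bot.state(); print(s["ee_pos"],s["eef_rot"])
a=save("top","g1t.png"); b=save("side","g1s.png")
o=np.hstack([cv2.resize(a[195:227,133:165],(400,400),interpolation=2),cv2.resize(b[253:285,223:255],(400,400),interpolation=2)])
o2=np.hstack([cv2.resize(a[140:215,260:360],(400,300),interpolation=2),cv2.resize(b[140:215,235:335],(400,300),interpolation=2)])
o=np.vstack([o[50:350],o2]); save("","g1.png",np.clip((o/255.)**.6*255,0,255).astype(np.uint8))
E
```

```text
[ 0.5832781  -0.18481456  0.23088923] [-3.14105483e+00  9.98917024e-05 -1.97309511e+00]
```

View pics/g1.png

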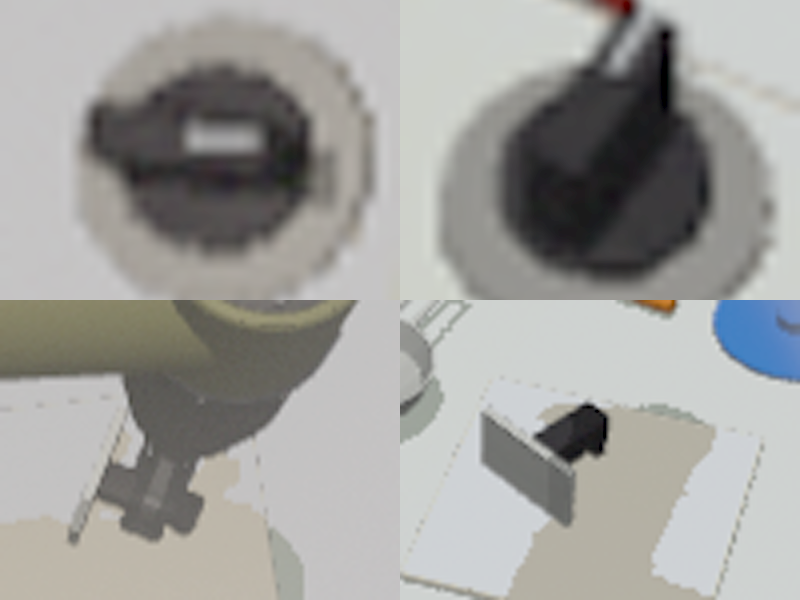

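The knob's pointer now runs along −y (mark about horizontal at (225,137)), consistent with the stop; the gripper hangs over the handle bar. Next I descend and grip.

Request:
step_arm --targets '[[[0, 0, 4], 0], [[0, 0, 4], 0], [[0, 0, 4], 0], [[0, 0, 3], 0], [[0, 0, 2], 0], [[0, 0, 0], 0], [[0, 0, 0], 0], [[0, 0, 0], 0]]'

```text
time: 12.6
ee_pos: [0.5843, -0.1852, 0.0626]
eef_rot: [-3.139, 0.0, -1.976]
ft_force: [0.4, 0.3, 0.3]
width: 0.0851
gripper_force: 0.0
```

```bash
python3 - <<'E'
from h import *
s=bot.state(); print(s["ee_pos"],s["eef_rot"],s["ft_force"])
y=s["eef_rot"][2];P=np.r_[.581,-.189,.057]; d=np.array([np.cos(1.165),np.sin(1.165),0]);n=np.array([-d[1],d[0],0])
a=save("top","g2t.png"); b=save("side","g2s.png")
o=np.hstack([cv2.resize(a[140:215,260:335],(400,400),interpolation=2),cv2.resize(b[140:215,235:310],(400,400),interpolation=2)])
save("","g2.png",np.clip((o/255.)**.6*255,0,255).astype(np.uint8))
E
```

```text
[ 0.58431346 -0.18518615  0.0625762 ] [-3.13850591e+00  4.49806619e-04 -1.97605845e+00] [0.36948749 0.25229564 0.34734477]
```

View pics/g2.png

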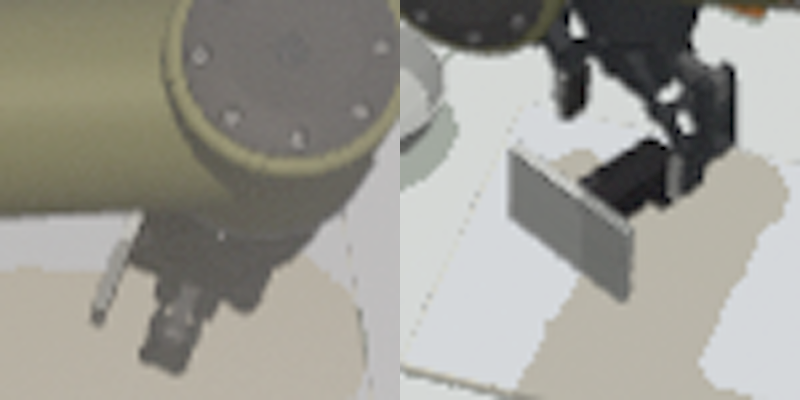

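The fingers straddle the bar (right pad at (690,150), bar at (625,175)), with the flange clear of them. Descending the last 39 mm and closing.

Request:
step_arm --targets '[[[0, 0, 1], 0], [[0, 0, 1], 0], [[0, 0, 1], 0], [[0, 0, 0.5], 0], [[0, 0, 0.4], 0], [[0, 0, 0], 0], [[0, 0, 0], 0], [[0, 0, 0], 0]]'

```text
time: 13.5
ee_pos: [0.5836, -0.185, 0.0219]
eef_rot: [-3.141, 0.0, -1.977]
ft_force: [0.7, 0.2, -0.4]
width: 0.0853
gripper_force: 0.0
```

Request:
step_arm --targets '[[[0, 0, 0], 0], [[0, 0, 0], 0], [[0, 0, 0], 0], [[0, 0, 0], 0], [[0, 0, 0], 0], [[0, 0, 0], 0], [[0, 0, 0], 0], [[0, 0, 0], 0]]' --hand 255

```text
time: 14.3
ee_pos: [0.5838, -0.1852, 0.0221]
eef_rot: [-3.14, 0.0, -1.977]
ft_force: [1.7, -1.3, 4.1]
width: 0.0275
gripper_force: 61.2
```

Request:
step_arm --targets '[[[0, 0, -0.5], 0], [[0, 0, -1.5], 0], [[0, 0, -1.5], 0], [[0, 0, -1.5], 0], [[0, 0, 0], 0], [[-2, 0.8, 0], 0], [[-3, 1.2, 0], 0], [[-3, 1.2, 0], 0]]'

```text
time: 15.1
ee_pos: [0.585, -0.0981, 0.071]
eef_rot: [3.141, 0.0, -1.978]
ft_force: [0.8, -0.3, -1.1]
width: 0.0273
gripper_force: 60.6
```

Request:
step_arm --targets '[[[-4, 1.6, 0], 0], [[-4, 1.6, 0], 0], [[-4, 1.6, 0], 0], [[-3, 1.2, 0], -4], [[-1.6, 0.8, 0], -5], [[0, 0, 0], -5], [[0, 0, 0], -4], [[0, 0, 0], 0]]'

```text
time: 15.9
ee_pos: [0.587, 0.0807, 0.071]
eef_rot: [3.141, -0.0, -1.662]
ft_force: [-0.6, 0.8, -2.2]
width: 0.0275
gripper_force: 60.6
```

```bash
python3 - <<'E'
from h import *
s=bot.state(); print(s["ee_pos"],s["eef_rot"],s["ft_force"],s["torque"],s["width"])
for c in("top","side"):
    bot.camera(c); print(c,find(c,"handle"),find(c,"mount"))
a=save("top","p1t.png"); b=save("side","p1s.png")
print(proj("side",[[.596,.157,.088],[.59,.1,.07]]),proj("top",[[.596,.157,.088],[.59,.1,.07]]))
o=np.hstack([cv2.resize(a[150:225,160:235],(400,400),interpolation=2),cv2.resize(b[210:285,195:270],(400,400),interpolation=2)])
save("","p1.png",np.clip((o/255.)**.6*255,0,255).astype(np.uint8))
E
```

```text
[0.58697281 0.08072321 0.0710339 ] [ 3.14103030e+00 -4.82495731e-05 -1.66170513e+00] [-0.59153818  0.78981042 -2.17191582] [-0.09180518 -0.00982487 -0.02024201] 0.02752017502929143
top [(0.74, array([0.5704, 0.0708, 0.1086]))] [(0.4, array([0.5705, 0.1614, 0.0679]))]
side [(0.82, array([0.5906, 0.1267, 0.0926]))] [(0.63, array([0.5994, 0.1618, 0.0801])), (0.37, array([0.3483, 0.076 , 0.0367]))]
[[227.48292849 242.82576464]
 [238.41026847 232.74100578]] [[180.1015907  185.64718115]
 [200.56101079 188.35225097]]
```

View pics/p1.png

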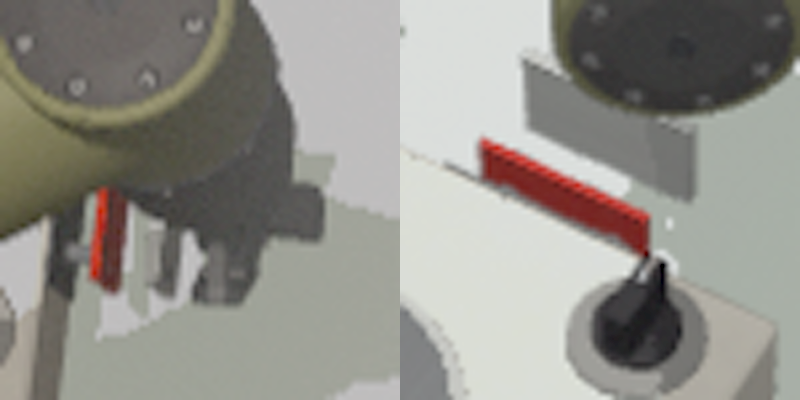

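The flange hangs level (left picture) in front of the red plate, about 30 mm off; in the side view its corners are at (523,57), (697,130), (692,205), (527,130), and the plate's top edge is at (482,138)–(650,212). I'll compute the offsets.

```bash
python3 - <<'E'
from h import *
S=lambda x,y:np.array([(x-400)/(400/75)+195-.4,y/(400/75)+210-.4])
g=lambda p,z:ray("side",*S(*p),z)[:2]
TL,TR,BL,BR=[g(p,z) for p,z in(((525,60),.121),((696,131),.121),((528,131),.061),((692,204),.061))]
ML,MR=g((482,138),.088),g((650,212),.088)
for n,A,B in(("flT",TL,TR),("flB",BL,BR),("mt",ML,MR)):
    d=A-B; m=(A+B)/2; print(n,A.round(4),B.round(4),"mid",m.round(4),"len",np.hypot(*d).round(4),"normal yaw",np.arctan2(d[1],d[0])+np.pi/2)
a=1.48; x=np.array([np.cos(a),np.sin(a)]); y=np.array([-x[1],x[0]])
f=(TL+TR+BL+BR)/4; m=(ML+MR)/2; print("face",f,"mount",m,"gap",(m-f)@x,"lateral face-mount",(f-m)@y)
s=bot.state(); print("face rel TCP",(f-s["ee_pos"][:2])@x,(f-s["ee_pos"][:2])@y)
E
```

```text
flT [0.6402 0.1223] [0.5417 0.1293] mid [0.591  0.1258] len 0.0988 normal yaw 1.4999630085292837
flB [0.642  0.1207] [0.5433 0.1296] mid [0.5926 0.1252] len 0.099 normal yaw 1.4810015211801295
mt [0.6507 0.1536] [0.5524 0.1616] mid [0.6015 0.1576] len 0.0987 normal yaw 1.4890507470166459
face [0.59180706 0.12547767] mount [0.60154404 0.15760925] gap 0.032882086909170945 lateral face-mount 0.006783448916842628
face rel TCP 0.04541810734718278 -0.00042164294065972656
```

Request:
step_arm --targets '[[[0, -0.5, 0], 0], [[0, 0, 1], 0], [[0, 0, 1], 0], [[0, 0, 1], 0], [[0, 0, 0.3], 0], [[-1, 0, 0], 0], [[-1, 0, 0], 0], [[0, 0, 0], 0]]'

```text
time: 17.1
ee_pos: [0.5945, 0.1015, 0.0389]
eef_rot: [-3.141, 0.001, -1.661]
ft_force: [-0.4, 0.9, -1.0]
width: 0.0271
gripper_force: 60.6
```

```bash
python3 - <<'E'
from h import *
s=bot.state(); print(s["ee_pos"],s["eef_rot"],s["ft_force"],s["torque"],s["width"])
b=save("side","p2s.png")
o=cv2.resize(b[222:272,195:265],(784,560),interpolation=2)
save("","p2.png",np.clip((o/255.)**.6*255,0,255).astype(np.uint8))
E
```

```text
[0.59453443 0.10153065 0.03891871] [-3.14050200e+00  5.10009080e-04 -1.66118391e+00] [-0.39673217  0.87309714 -1.00904746] [ 0.00259001 -0.00050415  0.02485363] 0.027068731037631782
```

View pics/p2.png

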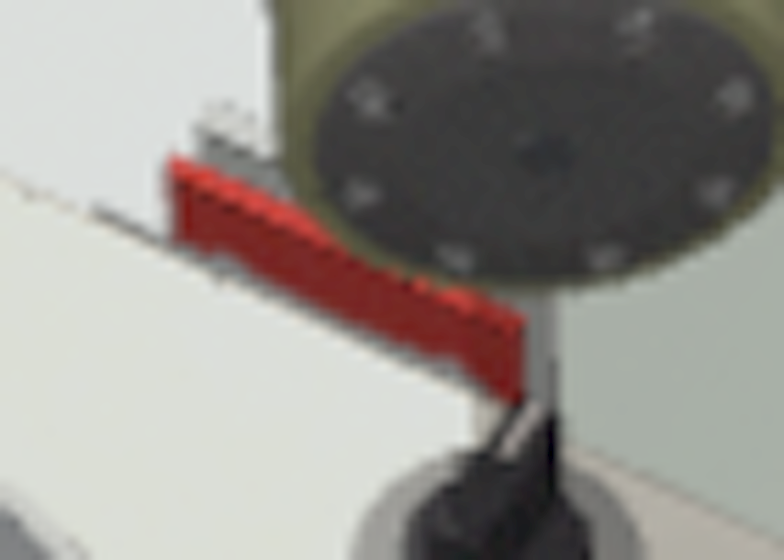

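The flange shows just behind the red plate: left edge at column 200 against the plate's 176, right edge at 553 against 525. I'll compare that with the predicted columns.

```bash
python3 - <<'E'
from h import *
a=1.483; x=np.array([np.cos(a),np.sin(a),0]); y=np.array([-x[1],x[0],0]); Z=np.array([0,0,1])
s=bot.state(); f=np.r_[s["ee_pos"][:2],0]+.0455*x; f[2]=.0585
pix=lambda P:(proj("side",P)-[195,222]+.45)*11.2
for d in(0,):
    print("flange TL,TR",pix([f-y*.05+Z*.03,f+y*.05+Z*.03]).round())
for mx in(.5965,.599,.6015):
    m=np.array([mx,.1575,.058]); print(mx,"mount outer TL,TR",pix([m-y*.05+Z*.03,m+y*.05+Z*.03]).round(),"gap",(m-f)@x,"lat",(f-m)@y)
E
```

```text
flange TL,TR [[203. 124.]
 [559. 282.]]
0.5965 mount outer TL,TR [[190. 160.]
 [547. 320.]] gap 0.010941983021926218 lat -0.0028866444006553963
0.599 mount outer TL,TR [[181. 157.]
 [537. 316.]] gap 0.0111611919679016 lat -0.0003962734567990205
0.6015 mount outer TL,TR [[172. 154.]
 [528. 313.]] gap 0.011380400913876992 lat 0.002094097487057466
```

Aligned within about 1.5 mm. Shifting 1 mm and approaching slowly.

Request:
step_arm --targets '[[[0, -0.1, 0], 0], [[-0.2, 0, 0], 0], [[-0.2, 0, 0], 0], [[-0.2, 0, 0], 0], [[-0.2, 0, 0], 0], [[-0.2, 0, 0], 0], [[-0.2, 0, 0], 0], [[0, 0, 0], 0]]'

```text
time: 17.95
ee_pos: [0.5962, 0.1112, 0.0383]
eef_rot: [3.141, -0.001, -1.663]
ft_force: [0.9, -2.9, -1.6]
width: 0.0271
gripper_force: 60.0
```

Request:
step_arm --targets '[[[-0.1, 0, 0], 0], [[-0.1, 0, 0], 0], [[-0.1, 0, 0], 0], [[0, 0, 0], 0], [[0, 0, 0], 0], [[0, 0, 0], 0], [[0, 0, 0], 0], [[0, 0, 0], 0]]'

```text
time: 18.75
ee_pos: [0.5964, 0.114, 0.0383]
eef_rot: [3.141, -0.001, -1.663]
ft_force: [1.4, -4.6, -1.1]
width: 0.0274
gripper_force: 59.8
```

Contact made at about y = 0.111, and the force follows the spring. Pressing on gently to 10 N.

Request:
step_arm --targets '[[[-0.1, 0, 0], 0], [[-0.1, 0, 0], 0], [[-0.1, 0, 0], 0], [[-0.1, 0, 0], 0], [[-0.1, 0, 0], 0], [[-0.1, 0, 0], 0], [[0, 0, 0], 0], [[0, 0, 0], 0]]'

```text
time: 19.55
ee_pos: [0.597, 0.119, 0.0383]
eef_rot: [3.141, -0.003, -1.663]
ft_force: [1.9, -8.3, -2.7]
width: 0.0271
gripper_force: 59.4
```

Request:
step_arm --targets '[[[0, 0, 0], 0], [[0, 0, 0], 0], [[0, 0, 0], 0], [[0, 0, 0], 0], [[0, 0, 0], 0], [[0, 0, 0], 0], [[0, 0, 0], 0], [[0, 0, 0], 0]]'

```text
time: 20.35
ee_pos: [0.597, 0.1189, 0.0383]
eef_rot: [3.141, -0.003, -1.663]
ft_force: [0.3, -8.9, -1.3]
width: 0.0272
gripper_force: 59.4
```

```bash
python3 - <<'E'
from h import *
F=[]
for i in range(6): bot.camera("side"); F.append(bot.state()["ft_force"])
s=bot.state(); print(np.mean(F,0),np.std(F,0),s["ee_pos"],s["eef_rot"],s["torque"])
a=save("top","p3t.png"); b=save("side","p3s.png")
o=np.hstack([cv2.resize(a[160:220,160:220],(400,400),interpolation=2),cv2.resize(b[220:280,195:255],(400,400),interpolation=2)])
save("","p3.png",np.clip((o/255.)**.6*255,0,255).astype(np.uint8))
E
```

```text
[ 1.04429854 -9.32695923 -1.93714557] [0.41361637 0.27209642 0.29920902] [0.59696042 0.11891859 0.03829843] [ 3.14121111e+00 -2.79387506e-03 -1.66325560e+00] [-2.90329283 -0.41561547  0.32021791]
```

View pics/p3.png

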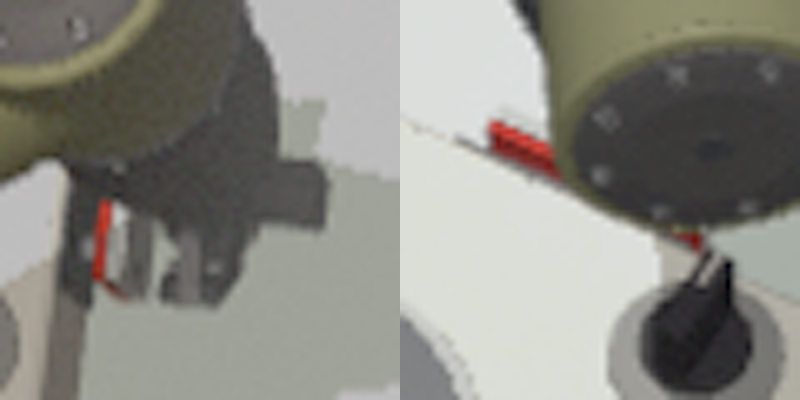

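Force is about 9.5 N and steady. The red plate's top edge (105,240 in the left view) lies parallel against the flange, and the pointer on the knob is unchanged. One numeric check of the sideways match at the near ends.

```bash
python3 - <<'E'
from h import *
a=cv2.imread("pics/p3t.png").astype(int); 
for r in range(197,208): print(r,[f"{a[r,c,2]}/{a[r,c,1]}" for c in range(172,182)])
x=np.array([np.cos(1.483),np.sin(1.483),0]); y=np.array([-x[1],x[0],0]); Z=np.array([0,0,1])
s=bot.state(); f=np.r_[s["ee_pos"][:2],.0585]+.0455*x*[1,1,0]
print("face end top/bottom",proj("top",[f+y*.05+Z*.03,f+y*.05-Z*.03]).round(1),"flange back",proj("top",[f+y*.05+Z*.03-.008*x,f+y*.05-Z*.03-.008*x]).round(1),"mount inner",proj("top",[f+y*.05+Z*.03+.006*x,f+y*.05-Z*.03+.006*x]).round(1))
b=cv2.imread("pics/p3s.png").astype(int)
for r in range(233,244): print(r,[f"{b[r,c,2]}/{b[r,c,1]}" for c in range(206,218)])
print("side face end top/bot",proj("side",[f-y*.05+Z*.03,f-y*.05-Z*.03]).round(1),"inner",proj("side",[f-y*.05+Z*.03+.006*x]).round(1),"back",proj("side",[f-y*.05+Z*.03-.008*x]).round(1))
E
```

```text
197 ['54/54', '81/78', '100/31', '107/23', '89/88', '105/101', '108/105', '48/47', '47/46', '48/47']
198 ['45/44', '65/63', '107/20', '110/29', '107/103', '102/100', '84/82', '47/47', '46/46', '47/45']
199 ['30/29', '37/27', '107/14', '109/28', '106/104', '104/101', '81/78', '47/47', '39/38', '46/44']
200 ['28/27', '38/22', '100/17', '90/35', '105/102', '104/100', '60/59', '47/45', '33/32', '43/42']
201 ['26/28', '33/23', '87/10', '79/31', '93/91', '93/89', '48/48', '47/45', '36/37', '49/46']
202 ['27/27', '27/28', '65/57', '67/40', '41/23', '56/51', '52/50', '49/47', '44/42', '49/48']
203 ['28/25', '30/32', '93/95', '94/86', '62/37', '50/28', '53/46', '54/50', '49/47', '48/47']
204 ['28/27', '30/29', '94/98', '114/117', '95/87', '71/57', '63/45', '59/55', '66/67', '62/62']
205 ['31/31', '32/33', '102/105', '115/119', '115/118', '105/102', '96/89', '91/89', '96/98', '95/97']
206 ['49/45', '67/69', '115/119', '114/118', '115/119', '115/118', '114/119', '116/120', '116/118', '116/120']
207 ['62/58', '106/108', '115/119', '115/119', '114/119', '115/118', '115/118', '115/118', '116/119',
[... 971 characters left out ...]
, '172/163', '139/65', '160/29', '163/29', '172/32', '133/57', '147/134', '170/168', '167/169', '171/172', '86/86']
240 ['195/200', '167/167', '94/64', '68/12', '122/22', '163/32', '164/30', '173/33', '131/49', '131/113', '169/165', '97/97']
241 ['156/160', '186/190', '101/78', '76/12', '75/12', '62/11', '112/18', '163/31', '164/31', '174/34', '154/48', '92/68']
242 ['103/102', '103/104', '80/53', '75/24', '75/15', '76/13', '76/12', '66/12', '98/16', '162/30', '164/30', '114/34']
243 ['193/192', '149/147', '104/103', '82/73', '78/43', '75/29', '76/21', '76/13', '76/14', '75/12', '89/16', '100/29']
side face end top/bot [[208.9 237. ]
 [210.  250.4]] inner [[207.7 238.5]] back [[210.5 235. ]]
```

```bash
python3 -c "
from bench import bot
print(bot.finish_job())"
```

```text
the job is handed in; nothing more can be done
None
```

The knob is turned off against its anticlockwise end stop, and I handed the job in with the gripper still holding the handle's flange centred on the red plate (within about 2 mm sideways) and pressing steadily at roughly 9.5 N; the hand-in call returned no verdict.

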